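Wedge the rocking footstool

TASK

The new footstool rocks because one leg is a few millimetres short: with closed fingers push the dark wedge, thin end first, under that leg until it just takes up the gap, without shoving the stool along or jacking it up. Then press firmly on the seat right over that leg for about a second to feel that it no longer rocks; if it still does, push the wedge in a little more and press again. Grip and lift nothing, leave the other things alone, and leave the stool standing free and level on its wedge, ready for its legs to be marked for trimming.

Things in the scene. Friction and masses are not known exactly. Their poses are not given: they have to be found in the camera images.
- stool: pale low beech footstool, 1.2 to 1.9 kg. Seat 250 (x) by 360 (y) by 20 mm, lacquered top at 125 mm; 30 mm square legs centred at x +-95, y +-145 mm, joined by rails 65 to 105 mm up. Origin: under the seat's middle, in the plane of the feet; z up. The leg at x +95, y -145 is short; at rest the stool stands level on the other three. 4 to 10 N shoves it along the bench
- short_foot (a point): the centre of the underside of the short leg's foot (30 mm square). It hangs 5 to 9 mm above the bench while the stool stands level (differs from start to start); 2 to 5 N pressed down over this leg rocks it down to the bench, about the diagonal through the two legs beside it. Axes as the stool's
- seat_over_short_leg (a point): the point of the seat's top face right over the middle of the short leg, 30 mm in from one seat edge and 35 mm from the other, marked by a dark wooden plug: the place to press
- wedge: dark wood wedge, 35 g, lying on the bench, thin end 15 to 55 mm short of the short leg's outer (-y) face and pointing roughly at it. 150 mm long, 36 wide (y); 18 mm high at the blunt end (x -75) falling evenly to 1.5 at the thin end (x +75): 10 mm of push takes up 1.1 mm. Origin: centre of underside; z up. Slides freely till it meets the foot, then 2 to 8 N jams it; stays put when pressed on
- wedge_slope (a point): the middle of the wedge's sloping top face, 9.75 mm above its underside; x runs down the slope to the thin end, y across, z square off the slope. With the foot's outer edge resting on the slope, the middle of the foot is about 1.6 mm off the slope
- bracket: plywood corner bracket, base 90 by 70 by 18 mm with an upright 18 mm thick on its +x side, 80 mm tall in all; origin: centre of its underside. Leave alone
- marking_block: brown wooden block 70 by 45 by 30 mm with a red pencil 124 mm long lying across its top along x (38 mm tall in all); origin: centre of its underside. Leave alone
- glue: white glue bottle, 56 mm across, 150 mm tall; origin: centre of its underside. Leave alone
- screwdriver: red-handled screwdriver lying on the bench along its x axis. Leave alone
There are look-alikes about, which are no part of the job. Leave any turquoise or white look-alike of the wedge alone.

How it is judged:
On the way, in this order (a step that is already met when the one before it is completed fails the run):
1. the wedge is under the short leg and has taken up its gap to within about 2 mm, the stool untouched and level (z of short_foot in the frame of wedge_slope below 0.0038 m and x of short_foot in the frame of wedge_slope between -0.06 and 0.072 m and y of short_foot in the frame of wedge_slope between -0.022 and 0.022 m and contact force between the fingers and stool below 0.3 N and angle between stool's own z axis and vertical below 0.014 rad), for 0.1 s.
2. the seat is pressed over the short leg, clear of the wedge, with more than 3 N; the wedge carries it (over 2 N) and the stool does not rock (tilt under 0.014 rad, about 2 mm at the foot) (contact force between the fingers and stool above 3 N and contact force between wedge and stool above 2 N and contact force between the fingers and wedge below 0.3 N and horizontal distance between the grasp point and short_foot below 0.06 m and height (world z) of the grasp point above 0.12 m and angle between stool's own z axis and vertical below 0.014 rad), for 0.3 s.
At the end, for the whole second after the job is handed in: Stool at rest within 30 mm of its place, level to 0.014 rad; wedge flat under the short leg, foot middle within 22 mm of its centreline, at most about 2 mm of gap left (foot middle under 3.8 mm off the slope); other things within 20 mm of their places (z of short_foot in the frame of wedge_slope below 0.0038 m and x of short_foot in the frame of wedge_slope between -0.06 and 0.072 m and y of short_foot in the frame of wedge_slope between -0.022 and 0.022 m and angle between stool's own z axis and vertical below 0.014 rad and distance of stool from where it was at the start of the episode below 0.03 m and height (world z) of wedge below 0.004 m and linear speed of each of stool, wedge below 0.01 m/s and distance of each of bracket, marking_block, glue, screwdriver from where it was at the start of the episode below 0.02 m); the robot touches nothing.
It fails at once if the wedge is lifted off the bench or tipped up (height (world z) of wedge above 0.012 m or angle between wedge's own z axis and vertical above 0.25 rad).
It fails at once if the stool is lifted or tipped well beyond its rocking (height (world z) of stool above 0.012 m or angle between stool's own z axis and vertical above 0.13 rad).
It fails at once if the stool is shoved more than 30 mm from its place (distance of stool from where it was at the start of the episode above 0.03 m).
It fails at once if one of the other things is moved by more than 20 mm (distance of any of bracket, marking_block, glue, screwdriver from where it was at the start of the episode above 0.02 m).
It also fails if it takes over 58 s, if anything falls off the work surface, if the arm or the gripper's body presses on something with over 40 N, if the wrist force passes 120 N, or if a joint passes its speed limit or range.

ROBOT

A 7-joint arm with a two-finger parallel gripper is mounted at the origin on the work surface. World frame = base frame: x ahead of the robot, y to its left, z up, the work surface at z = 0. Lengths are in m, angles in rad, forces in N, time in s.
With the tool pointing down it reaches from about 0.35 to 0.9 m from the base axis. Payload 19.9 kg.
Tool frame: the origin (TCP) lies on the centre line of the jaws, within the pads' length; the fingertips stand 14 mm ahead of it and the grasp point (between the pads) lies 5 mm behind it; z points along the fingers, y is the line along which they close (so a half turn about z gives the same grasp; the last joint's range is limited). The gripper opens to 85 mm and grips with 20 to 120 N. Pads are 22 mm wide; open, the fingers measure 114 mm over their backs; the gripper's body (76 mm by 85 mm) begins 54 mm behind the grasp point. The pads swing forward as they close: fully open they stand 13 mm farther back than shut.
Start: joints at [-1.3, 0.417, -0.01, 1.614, 0.005, 1.111, -0.053], TCP at [0.192, 0.595, 0.245] pointing down, gripper open.
Joint ranges: [-2.81, 2.81], [-0.39, 2.02], [-1.27, 1.25], [0.06, 2.57], [-1.19, 4.33], [0.19, 2], [-2.82, 2.82]. Speed limits (rad/s): [1.89, 1.89, 2.39, 2.39, 3.01, 3.01, 3.01].

INTERFACE

Orientations are given as a 3x3 rotation matrix whose columns are the frame's x, y, z axes.
In Python, from plant import * gives the robot as it stands.
- The arm moves only by the tool arm_command, never from a script. Its argument "deltas" is a list of rows, each an object of numbers: "ax", "ay", "az": the turn, a rotation vector about the tool's x, y, z normalised to -1 to 1, where 1 is pi rad; "dx", "dy", "dz": the shift along the tool's x, y, z normalised to -1 to 1, where 1 is 150 mm; "gripper": the opening in per cent of the stroke, from 0 (shut) to 100 (fully open). In form: [{"ax": .., "ay": .., "az": .., "dx": .., "dy": .., "dz": .., "gripper": ..}, ...]. A call has 1 to 20 rows; each row shifts and turns the commanded pose from where the row before left it, along the tool's axes as they then stand; what a row does not reach is not made up. A row lasts 1/12 s, in which the tool goes at most 41.7 mm and 7.16 degrees, less where a joint would pass 70% of its speed; a pose out of reach is approached as far as the arm can. A call with a number of a shift or a turn outside -1 to 1 is refused whole. A call with a gripper value outside its range is refused whole. The fingers move at their own pace and stop on an object; the grip force is fixed at half the most. Time passes only in rows, so rows that do not move let the fingers close. It gives the time, the measured TCP pose, the force, the opening and the grip force at its end, in the units of the state.
- sense(): the state, without advancing time (a new reading comes with each control period).
- snapshot(name): name is "scene" or "top" or "wrist"; returns a dict with "frame" (420x560x3 uint8, blue, green, red), "depth" (420x560 float32, m along the optical axis (not along the pixel's ray), 0 where there is no reading), "fx", "fy", "cx", "cy" (pixels), "rvec" (rotation vector, rad) and "tvec" (3), from world to camera coordinates, as OpenCV has them. Camera axes: x right, y down, z forward; pixel columns grow to the right and rows downward; lengths in m; the calibration is good to about 2 mm. A picture is of the moment at which its call begins.
- sign_off(): hands the job in; it is judged then, once.
The state is a dict: "clock": time; "qpos": joint angles; "qd": joint speeds; "effort": joint torques, N m; "ee_pos": TCP position; "orientation": TCP orientation; "contact_force": force on the tool from outside, world axes, zero at the start; "wrist_torque": the same for the moment, N m; "gripper_width": opening from 0.0 (shut) to 1.0 (fully open); "gripper_force": force on a finger pad.
Only numpy, scipy, OpenCV 4.12 (cv2) and the standard library are available. Lean on these libraries where they do the work, as an engineer would, in place of code of your own. Each camera call takes 0.05 s, during which the arm holds its last target. There are 200 camera calls.

## Working session

There is one attempt and no reset: what is moved stays moved. The work goes in short steps, Python scripts to look and compute and a tool call to move; the robot and the scene stay as the last step left them, time stands still between calls to the robot, and variables do not carry over. Pictures are saved under pics/ and viewed, at most 10 in all, crops included, and the job is handed in when it is done.

Besides the shell and the picture viewer there is one more tool, called after "Request:" as name([rows], argument=value, ...), one row to a line, values as JSON. arm_command: Moves the arm, as the interface text tells. Its arguments: {"type":"object","properties":{"deltas":{"type":"array"}},"required":["deltas"]}

```bash
mkdir -p pics; cat > h.py <<'E'
from plant import *
import numpy as np, cv2
def cam(s):
    R=cv2.Rodrigues(np.array(s["rvec"],float))[0]; t=np.array(s["tvec"],float).ravel(); return R,t
def pts(s):
    "world xyz per pixel from depth"
    R,t=cam(s); d=s["depth"]; v,u=np.indices(d.shape)
    P=np.stack([(u-s["cx"])/s["fx"]*d,(v-s["cy"])/s["fy"]*d,d],-1)
    return (P-t)@R
def ray(s,u,v,z):
    R,t=cam(s); c=-R.T@t; d=R.T@np.array([(u-s["cx"])/s["fx"],(v-s["cy"])/s["fy"],1]); return c+d*(z-c[2])/d[2]
E
python3 - <<'E'
from h import *
import pickle
S={n:snapshot(n) for n in("scene","top")}
pickle.dump(S,open("s0.pkl","wb"))
for n in S: cv2.imwrite(f"pics/{n}0.png",S[n]["frame"])
s=sense();print(s["ee_pos"],s["orientation"],s["clock"],s["gripper_width"])
for n in S: R,t=cam(S[n]);print(n,-R.T@t)
E
```

```text
[0.19161532 0.59458332 0.24473468] [[-9.51796510e-01  3.06730041e-01 -2.91851346e-04]
 [ 3.06730176e-01  9.51795919e-01 -1.06204705e-03]
 [-4.79788165e-05 -1.10037229e-03 -9.99999393e-01]] 0.1 1.000023348709136
scene [1.02410684 0.70050436 1.01729376]
top [ 0.4129387  -0.11362711  1.04115693]
```

View pics/scene0.png

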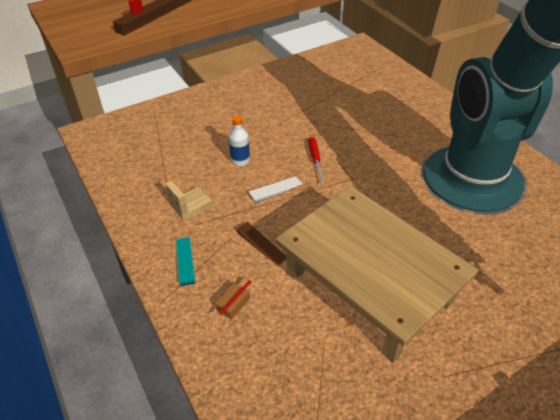

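View pics/top0.png

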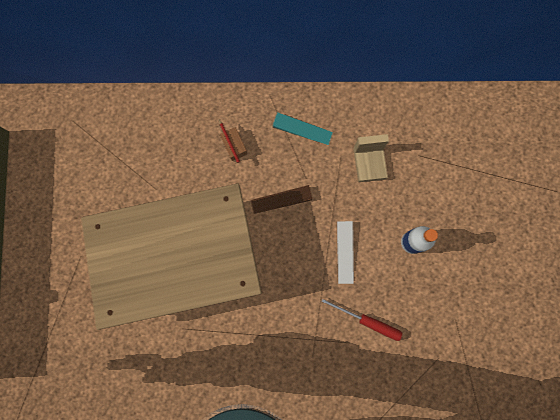

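The top view shows three wedge-like things: the dark wedge at (283,200), the turquoise one at (303,128) and the white one at (345,252). I choose the dark one: it points at the short leg, whose plug is at (226,199). Next I measure it and check it in a close crop.

```bash
python3 - <<'E'
from h import *
import pickle
S=pickle.load(open("s0.pkl","rb")); s=S["top"]; P=pts(s)
# plugs
f=s["frame"]; g=f.max(2).astype(int)
for (u,v) in [(226,199),(98,227),(110,313),(243,283)]:
    w=g[v-7:v+8,u-7:u+8]; m=w<np.median(w)*0.65; yy,xx=np.nonzero(m)
    U,V=u-7+xx.mean(),v-7+yy.mean(); print("plug",U,V,m.sum(),ray(s,U,V,.125).round(4),P[int(V),int(U)].round(4))
# wedge: depth height along
Z=P[...,2]
roi=np.zeros(g.shape,bool); roi[180:220,246:330]=1
m=roi&(Z>0.004)&(Z<0.03)&(g<110)
n,l,st,_=cv2.connectedComponentsWithStats(m.astype(np.uint8)); k=1+st[1:,4].argmax(); m=l==k
Q=P[m]; r=cv2.minAreaRect(Q[:,:2].astype(np.float32)*1000); print("wedge",m.sum(),r,cv2.boxPoints(r).round(1).tolist())
c=Q[:,:2].mean(0); u_,_,vt=np.linalg.svd(Q[:,:2]-c,full_matrices=False); a=vt[0]; print(c,a)
tt=(Q[:,:2]-c)@a
for lo in np.arange(-.08,.08,.02):
    k=(tt>=lo)&(tt<lo+.02); 
    if k.any(): print(round(lo+.01,3),Q[k].mean(0).round(4))
a=cv2.resize(f[150:300,200:340],None,fx=4,fy=4)
sc=S["scene"]["frame"][210:310,220:330]
cv2.imwrite("pics/crop0.png",np.hstack([cv2.resize(f[170:225,200:335],(540,220)).copy()]))
b=cv2.resize(sc,(540,490)); b=np.vstack([cv2.resize(f[170:225,200:335],(540,220)),b[:380]]); cv2.imwrite("pics/crop0.png",b)
E
```

```text
plug 225.5 198.22222222222223 18 [0.6078 0.0355 0.125 ] [0.6088 0.037  0.1226]
plug 97.36842105263158 226.21052631578948 19 [0.544  0.3183 0.125 ] [0.5445 0.3195 0.1242]
plug 109.68181818181819 312.04545454545456 22 [0.3588 0.2767 0.125 ] [0.359  0.2775 0.1266]
plug 242.1904761904762 283.14285714285717 21 [ 0.422  -0.0059  0.125 ] [ 0.4222 -0.0056  0.126 ]
wedge 720 ((632.30419921875, -90.19343566894531), (36.441619873046875, 141.39053344726562), 13.463275909423828) [[598.0999755859375, -25.700000762939453], [631.0, -163.1999969482422], [666.5, -154.6999969482422], [633.5999755859375, -17.200000762939453]]
[ 0.63300591 -0.09704208] [-0.23550101  0.9718741 ]
-0.07 [ 0.6496 -0.1557  0.0152]
-0.05 [ 0.6441 -0.1458  0.0163]
-0.03 [ 0.6403 -0.1262  0.0144]
-0.01 [ 0.6356 -0.1068  0.0122]
0.01 [ 0.6307 -0.0874  0.0102]
0.03 [ 0.6262 -0.068   0.0081]
0.05 [ 0.6224 -0.0489  0.0064]
0.07 [ 0.6141 -0.0323  0.0053]
```

View pics/crop0.png

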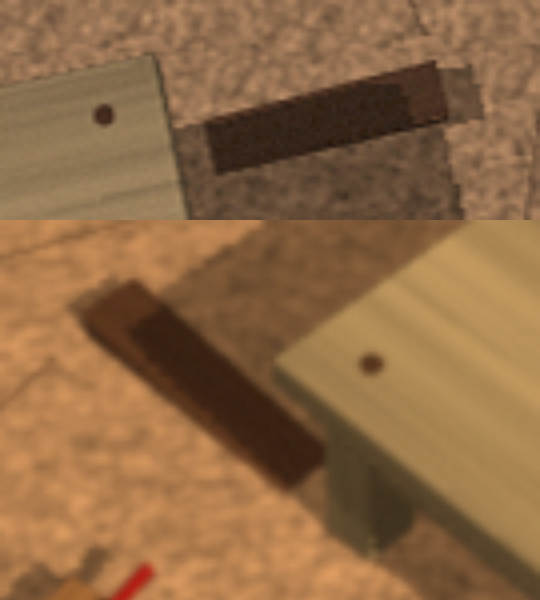

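The crop shows the dark wedge, thin end at top px (253,206) near the leg and blunt end at about (310,193). The short leg stands under the plug at (225,198). Now I work out the approach.

```bash
python3 - <<'E'
from h import *
import pickle
S=pickle.load(open("s0.pkl","rb")); s=S["top"]; P=pts(s)
print("blunt top", ray(s,310,193,.018).round(4)," thin",ray(s,252.8,206.2,.0015).round(4))
Z=P[...,2]; b=(Z>.012)&(Z<.1); b[:130]=0;b[190:]=0;b[:,:345]=0;b[:,400:]=0
Q=P[b]; print("bracket",Q.min(0).round(3),Q.max(0).round(3))
st=sense(); R=np.array(st["orientation"]); p=np.array(st["ee_pos"])
a=np.array([-.2355,.972,0]); bl=np.array([.649,-.159,0]); 
t=bl-a*.038; t[2]=.245; print("target",t)
print("tool shift after first turn?, now axes:",R.T@(t-p)/.15)
E
```

```text
blunt top [ 0.6442 -0.1562  0.018 ]  thin [ 0.6138 -0.0137  0.0015]
bracket [ 0.677 -0.345  0.012] [ 0.773 -0.266  0.085]
target [ 0.657949 -0.195936  0.245   ]
tool shift after first turn?, now axes: [-4.57553944e+00 -4.06249869e+00  2.92101179e-03]
```

Request:
arm_command([
  {"az": -0.035, "gripper": 0},
  {"az": -0.035, "gripper": 0},
  {"az": -0.035, "gripper": 0},
  {"az": -0.035, "gripper": 0},
  {"az": -0.035, "gripper": 0},
  {"dx": -0.06, "dy": -0.195, "gripper": 0},
  {"dx": -0.06, "dy": -0.195, "gripper": 0},
  {"dx": -0.06, "dy": -0.195, "gripper": 0},
  {"dx": -0.06, "dy": -0.195, "gripper": 0},
  {"dx": -0.06, "dy": -0.195, "gripper": 0},
  {"dx": -0.06, "dy": -0.195, "gripper": 0},
  {"dx": -0.06, "dy": -0.195, "gripper": 0},
  {"dx": -0.06, "dy": -0.195, "gripper": 0},
  {"dx": -0.06, "dy": -0.195, "gripper": 0},
  {"dx": -0.06, "dy": -0.195, "gripper": 0},
  {"dx": -0.06, "dy": -0.195, "gripper": 0},
  {"dx": -0.06, "dy": -0.195, "gripper": 0},
  {"dx": -0.06, "dy": -0.195, "gripper": 0},
  {"dx": -0.06, "dy": -0.195, "gripper": 0},
  {"dx": -0.06, "dy": -0.195, "gripper": 0},
])

```text
schema error: expected keys ax, ay, az, dx, dy, dz, gripper
```

Request:
arm_command([
  {"dx": -0.06, "dy": -0.195, "gripper": 0},
  {"dx": -0.06, "dy": -0.195, "gripper": 0},
  {"dx": -0.06, "dy": -0.195, "gripper": 0},
  {"dx": -0.06, "dy": -0.195, "gripper": 0},
  {"dx": -0.06, "dy": -0.195, "gripper": 0},
  {"dx": -0.06, "dy": -0.195, "gripper": 0},
  {"dx": -0.06, "dy": -0.195, "gripper": 0},
  {"dx": -0.06, "dy": -0.195, "gripper": 0},
  {"dx": -0.06, "dy": -0.195, "gripper": 0},
  {"dx": -0.06, "dy": -0.195, "gripper": 0},
  {"dx": -0.06, "dy": -0.195, "gripper": 0},
  {"dx": -0.06, "dy": -0.195, "gripper": 0},
  {"gripper": 0},
  {"gripper": 0},
])

```text
schema error: expected keys ax, ay, az, dx, dy, dz, gripper
```

```bash
cat > look.py <<'E'
from h import *
import sys
s=snapshot("wrist"); cv2.imwrite("pics/"+sys.argv[1]+".png",s["frame"])
st=sense(); R=np.array(st["orientation"]); p=np.array(st["ee_pos"])
print(p.round(4),R.round(3).tolist(),np.round(st["contact_force"],2),st["gripper_width"],st["clock"])
E
python3 look.py w1
```

```text
[0.1916 0.5946 0.2448] [[-0.952, 0.307, -0.0], [0.307, 0.952, -0.001], [-0.0, -0.001, -1.0]] [ 0.33 -0.38 -1.29] 0.9984527223885649 0.15
```

View pics/w1.png

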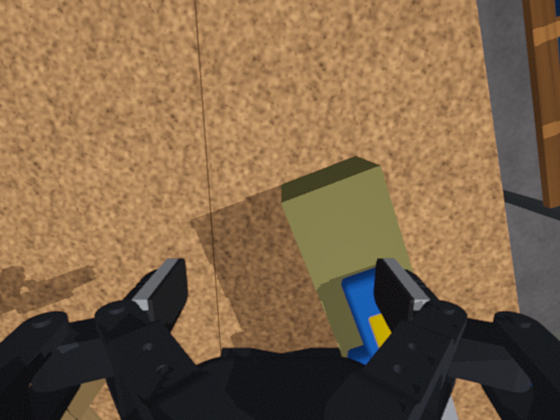

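The move was refused because every key is needed, so the arm hasn't moved. The wrist view shows a green-topped box at (345,220) under the start pose, so I check its height before moving.

```bash
python3 - <<'E'
from h import *
s=snapshot("wrist");P=pts(s)
for u,v in [(345,220),(360,290),(390,345),(300,200),(375,170),(320,285),(60,405),(450,410)]: print(u,v,P[v,u].round(3))
F=[sense()["contact_force"] for _ in range(3)];print(np.round(F,2))
E
```

```text
345 220 [0.227 0.647 0.097]
360 290 [0.289 0.641 0.117]
390 345 [0.184 0.626 0.311]
300 200 [0.197 0.613 0.095]
375 170 [0.191 0.685 0.094]
320 285 [0.286 0.607 0.093]
60 405 [0.181 0.536 0.304]
450 410 [0.477 0.702 0.097]
[[-0.23  0.06 -0.02]
 [-0.23  0.06 -0.02]
 [-0.23  0.06 -0.02]]
```

The boxes are at most about 0.12 m high, so 0.245 m clears them.

Request:
arm_command([
  {"ax": 0, "ay": 0, "az": -0.035, "dx": 0, "dy": 0, "dz": 0, "gripper": 0},
  {"ax": 0, "ay": 0, "az": -0.035, "dx": 0, "dy": 0, "dz": 0, "gripper": 0},
  {"ax": 0, "ay": 0, "az": -0.035, "dx": 0, "dy": 0, "dz": 0, "gripper": 0},
  {"ax": 0, "ay": 0, "az": -0.035, "dx": 0, "dy": 0, "dz": 0, "gripper": 0},
  {"ax": 0, "ay": 0, "az": -0.035, "dx": 0, "dy": 0, "dz": 0, "gripper": 0},
  {"ax": 0, "ay": 0, "az": 0, "dx": -0.06, "dy": -0.195, "dz": 0, "gripper": 0},
  {"ax": 0, "ay": 0, "az": 0, "dx": -0.06, "dy": -0.195, "dz": 0, "gripper": 0},
  {"ax": 0, "ay": 0, "az": 0, "dx": -0.06, "dy": -0.195, "dz": 0, "gripper": 0},
  {"ax": 0, "ay": 0, "az": 0, "dx": -0.06, "dy": -0.195, "dz": 0, "gripper": 0},
  {"ax": 0, "ay": 0, "az": 0, "dx": -0.06, "dy": -0.195, "dz": 0, "gripper": 0},
  {"ax": 0, "ay": 0, "az": 0, "dx": -0.06, "dy": -0.195, "dz": 0, "gripper": 0},
  {"ax": 0, "ay": 0, "az": 0, "dx": -0.06, "dy": -0.195, "dz": 0, "gripper": 0},
  {"ax": 0, "ay": 0, "az": 0, "dx": -0.06, "dy": -0.195, "dz": 0, "gripper": 0},
  {"ax": 0, "ay": 0, "az": 0, "dx": -0.06, "dy": -0.195, "dz": 0, "gripper": 0},
  {"ax": 0, "ay": 0, "az": 0, "dx": -0.06, "dy": -0.195, "dz": 0, "gripper": 0},
  {"ax": 0, "ay": 0, "az": 0, "dx": -0.06, "dy": -0.195, "dz": 0, "gripper": 0},
  {"ax": 0, "ay": 0, "az": 0, "dx": -0.06, "dy": -0.195, "dz": 0, "gripper": 0},
  {"ax": 0, "ay": 0, "az": 0, "dx": -0.06, "dy": -0.195, "dz": 0, "gripper": 0},
  {"ax": 0, "ay": 0, "az": 0, "dx": -0.06, "dy": -0.195, "dz": 0, "gripper": 0},
  {"ax": 0, "ay": 0, "az": 0, "dx": -0.06, "dy": -0.195, "dz": 0, "gripper": 0},
])

```text
clock: 1.87
ee_pos: [0.4268, 0.1989, 0.2454]
orientation: [[-0.972, -0.236, 0.0], [-0.236, 0.972, 0.0], [-0.0, 0.0, -1.0]]
contact_force: [0.9, 1.1, 0.1]
gripper_width: 0.001
gripper_force: 0.0
```

Request:
arm_command([
  {"ax": 0, "ay": 0, "az": 0, "dx": -0.06, "dy": -0.195, "dz": 0, "gripper": 0},
  {"ax": 0, "ay": 0, "az": 0, "dx": -0.06, "dy": -0.195, "dz": 0, "gripper": 0},
  {"ax": 0, "ay": 0, "az": 0, "dx": -0.06, "dy": -0.195, "dz": 0, "gripper": 0},
  {"ax": 0, "ay": 0, "az": 0, "dx": -0.06, "dy": -0.195, "dz": 0, "gripper": 0},
  {"ax": 0, "ay": 0, "az": 0, "dx": -0.06, "dy": -0.195, "dz": 0, "gripper": 0},
  {"ax": 0, "ay": 0, "az": 0, "dx": -0.06, "dy": -0.195, "dz": 0, "gripper": 0},
  {"ax": 0, "ay": 0, "az": 0, "dx": -0.06, "dy": -0.195, "dz": 0, "gripper": 0},
  {"ax": 0, "ay": 0, "az": 0, "dx": -0.06, "dy": -0.195, "dz": 0, "gripper": 0},
  {"ax": 0, "ay": 0, "az": 0, "dx": -0.06, "dy": -0.195, "dz": 0, "gripper": 0},
  {"ax": 0, "ay": 0, "az": 0, "dx": -0.06, "dy": -0.195, "dz": 0, "gripper": 0},
  {"ax": 0, "ay": 0, "az": 0, "dx": -0.06, "dy": -0.195, "dz": 0, "gripper": 0},
  {"ax": 0, "ay": 0, "az": 0, "dx": -0.06, "dy": -0.195, "dz": 0, "gripper": 0},
  {"ax": 0, "ay": 0, "az": 0, "dx": -0.06, "dy": -0.195, "dz": 0, "gripper": 0},
  {"ax": 0, "ay": 0, "az": 0, "dx": -0.06, "dy": -0.195, "dz": 0, "gripper": 0},
  {"ax": 0, "ay": 0, "az": 0, "dx": 0, "dy": 0, "dz": 0, "gripper": 0},
  {"ax": 0, "ay": 0, "az": 0, "dx": 0, "dy": 0, "dz": 0, "gripper": 0},
])

```text
clock: 3.2
ee_pos: [0.6452, -0.1697, 0.2446]
orientation: [[-0.972, -0.233, -0.001], [-0.233, 0.972, -0.001], [0.001, -0.0, -1.0]]
contact_force: [-0.7, -0.0, -1.0]
gripper_width: 0.002
gripper_force: 0.0
```

```bash
python3 look.py w2
```

```text
[ 0.6451 -0.1681  0.2447] [[-0.972, -0.235, -0.001], [-0.235, 0.972, 0.0], [0.001, 0.0, -1.0]] [0.71 1.67 0.08] -0.0022059273473001247 3.25
```

View pics/w2.png

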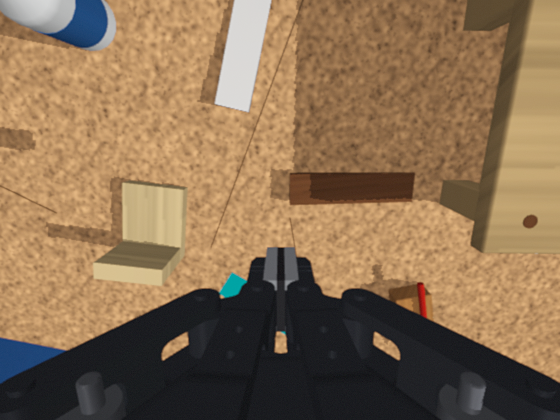

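The wedge runs from the blunt end at px (290,187) to the thin end at (413,186). The foot's outer edge is at u≈441, v 182–206, so it is nearly in line. I measure these.

```bash
python3 - <<'E'
from h import *
s=snapshot("wrist");st=sense();R=np.array(st["orientation"]);p=np.array(st["ee_pos"])
def L(u,v,z):
    w=ray(s,u,v,z); return w.round(4),((w-p)@R*1000).round(1)
f=s["frame"].astype(int); m=(f.max(2)<75)&(f[...,2]-f[...,0]>8); m[:165]=0;m[215:]=0;m[:,:280]=0;m[:,420:]=0
for u in (300,340,380,405):
    k=np.nonzero(m[:,u])[0]; print(u,k.min() if len(k) else 0,k.max() if len(k) else 0)
print("blunt far/near top",L(290,173,.018),L(290,203,.018))
print("thin",L(413,173,.0015),L(413,199,.0015))
print("foot",L(441,181,.006),L(441,206,.006))
print("plug",L(530,221,.125), "seat edge corner",L(473,250,.125))
cv2.imwrite("pics/c2.png",cv2.resize(s["frame"][150:260,270:500],(782,374),interpolation=cv2.INTER_CUBIC))
E
```

```text
300 173 173
340 173 193
380 174 197
405 174 196
blunt far/near top (array([ 0.629 , -0.1592,  0.018 ]), array([ 13.7,  11.5, 227. ])) (array([ 0.6632, -0.1507,  0.018 ]), array([-21.6,  11.7, 227. ]))
thin (array([ 0.5967, -0.0153,  0.0015]), array([ 11. , 159. , 243.6])) (array([ 0.6269, -0.0044,  0.0015]), array([-20.9, 162.5, 243.6]))
foot (array([0.5978, 0.0183, 0.006 ]), array([  2.1, 191.4, 239.1])) (array([0.6266, 0.0295, 0.006 ]), array([-28.6, 195.5, 239.1]))
plug (array([0.6066, 0.0376, 0.125 ]), array([-11. , 208.2, 120.1])) seat edge corner (array([0.6419, 0.0017, 0.125 ]), array([-36.8, 164.9, 120.1]))
```

View pics/c2.png

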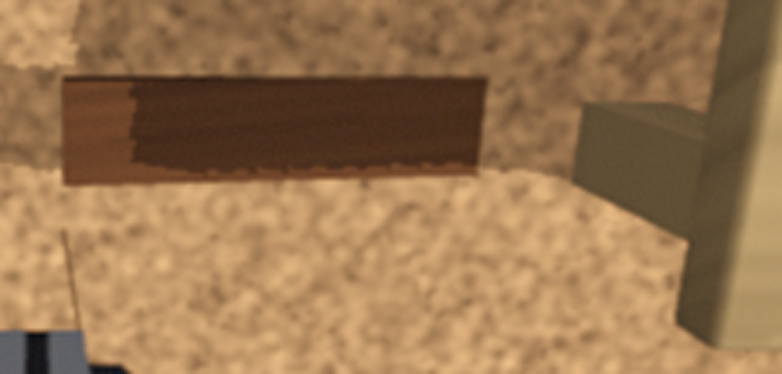

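The wedge's centreline is about 7 mm beside the foot's, so I'll drift it over slightly while pushing. First: back off, then descend behind the blunt end.

Request:
arm_command([
  {"ax": 0, "ay": 0, "az": 0, "dx": 0, "dy": -0.1, "dz": 0, "gripper": 0},
  {"ax": 0, "ay": 0, "az": 0, "dx": 0, "dy": 0, "dz": 0.15, "gripper": 0},
  {"ax": 0, "ay": 0, "az": 0, "dx": 0, "dy": 0, "dz": 0.15, "gripper": 0},
  {"ax": 0, "ay": 0, "az": 0, "dx": 0, "dy": 0, "dz": 0.15, "gripper": 0},
  {"ax": 0, "ay": 0, "az": 0, "dx": 0, "dy": 0, "dz": 0.15, "gripper": 0},
  {"ax": 0, "ay": 0, "az": 0, "dx": 0, "dy": 0, "dz": 0.15, "gripper": 0},
  {"ax": 0, "ay": 0, "az": 0, "dx": 0, "dy": 0, "dz": 0.15, "gripper": 0},
  {"ax": 0, "ay": 0, "az": 0, "dx": 0, "dy": 0, "dz": 0.15, "gripper": 0},
  {"ax": 0, "ay": 0, "az": 0, "dx": 0, "dy": 0, "dz": 0.15, "gripper": 0},
  {"ax": 0, "ay": 0, "az": 0, "dx": 0, "dy": 0, "dz": 0.15, "gripper": 0},
  {"ax": 0, "ay": 0, "az": 0, "dx": 0, "dy": 0, "dz": 0.1, "gripper": 0},
  {"ax": 0, "ay": 0, "az": 0, "dx": 0, "dy": 0, "dz": 0.05, "gripper": 0},
  {"ax": 0, "ay": 0, "az": 0, "dx": 0, "dy": 0, "dz": 0, "gripper": 0},
  {"ax": 0, "ay": 0, "az": 0, "dx": 0, "dy": 0, "dz": 0, "gripper": 0},
])

```text
clock: 4.47
ee_pos: [0.6493, -0.1826, 0.0211]
orientation: [[-0.972, -0.236, 0.001], [-0.236, 0.972, -0.0], [-0.001, -0.0, -1.0]]
contact_force: [0.5, -0.3, -0.1]
gripper_width: -0.002
gripper_force: 0.0
```

```bash
cat > st.py <<'E'
from h import *
import sys
F=[];p0=np.array([.6451,-.1681,0]);a=np.array([-.235,.972,0]);b=np.array([-.972,-.235,0])
for i in range(int(sys.argv[1])):
    s=snapshot("wrist"); st=sense(); F.append(st["contact_force"])
F=np.array(F);p=np.array(st["ee_pos"]);Fm=F.mean(0)
print("along %.1f side %.1f z %.1f mm  F along %.2f side %.2f z %.2f  sd"%((p-p0)@a*1e3,(p-p0)@b*1e3,p[2]*1e3,Fm@a,Fm@b,Fm[2]),F.std(0).round(2),"t",st["clock"])
if len(sys.argv)>2: cv2.imwrite("pics/"+sys.argv[2]+".png",s["frame"])
P=pts(s); 
E
python3 st.py 8 w3
```

```text
along -15.0 side -0.5 z 20.8 mm  F along 0.11 side -0.48 z 0.10  sd [0.66 0.65 0.34] t 4.8667
```

View pics/w3.png

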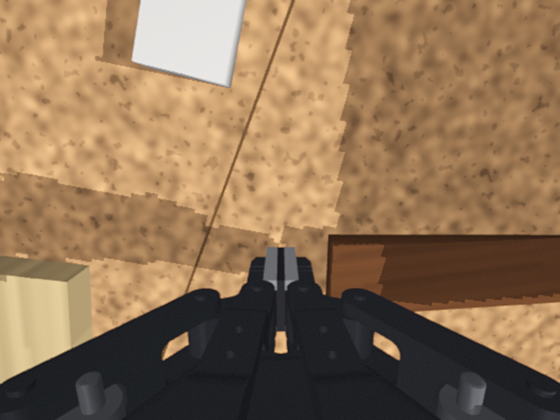

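The closed fingers stand right behind the blunt end, px (310) against (328). I push 60 mm, drifting slightly toward the foot's centreline.

Request:
arm_command([
  {"ax": 0, "ay": 0, "az": 0, "dx": 0, "dy": 0.033, "dz": 0, "gripper": 0},
  {"ax": 0, "ay": 0, "az": 0, "dx": 0, "dy": 0.033, "dz": 0, "gripper": 0},
  {"ax": 0, "ay": 0, "az": 0, "dx": 0, "dy": 0.033, "dz": 0, "gripper": 0},
  {"ax": 0, "ay": 0, "az": 0, "dx": -0.0025, "dy": 0.033, "dz": 0, "gripper": 0},
  {"ax": 0, "ay": 0, "az": 0, "dx": -0.0025, "dy": 0.033, "dz": 0, "gripper": 0},
  {"ax": 0, "ay": 0, "az": 0, "dx": -0.0025, "dy": 0.033, "dz": 0, "gripper": 0},
  {"ax": 0, "ay": 0, "az": 0, "dx": -0.0025, "dy": 0.033, "dz": 0, "gripper": 0},
  {"ax": 0, "ay": 0, "az": 0, "dx": -0.0025, "dy": 0.033, "dz": 0, "gripper": 0},
  {"ax": 0, "ay": 0, "az": 0, "dx": -0.0025, "dy": 0.033, "dz": 0, "gripper": 0},
  {"ax": 0, "ay": 0, "az": 0, "dx": -0.0025, "dy": 0.033, "dz": 0, "gripper": 0},
  {"ax": 0, "ay": 0, "az": 0, "dx": -0.0025, "dy": 0.033, "dz": 0, "gripper": 0},
  {"ax": 0, "ay": 0, "az": 0, "dx": -0.0025, "dy": 0.033, "dz": 0, "gripper": 0},
  {"ax": 0, "ay": 0, "az": 0, "dx": 0, "dy": 0, "dz": 0, "gripper": 0},
])

```text
clock: 5.95
ee_pos: [0.6381, -0.1226, 0.0203]
orientation: [[-0.972, -0.237, -0.0], [-0.237, 0.972, 0.001], [-0.0, 0.001, -1.0]]
contact_force: [-0.2, 0.4, -0.1]
gripper_width: -0.003
gripper_force: 0.0
```

```bash
python3 st.py 6 w4
```

```text
along 44.1 side -3.5 z 20.3 mm  F along 0.23 side -0.21 z 0.09  sd [0.32 0.38 0.25] t 6.25
```

View pics/w4.png

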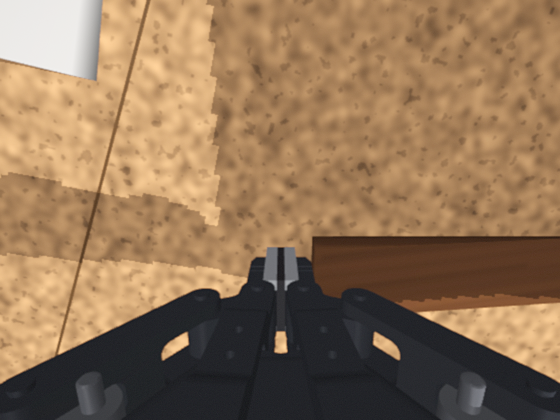

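The wedge is in contact and running straight, with about 15 mm of its thin end under the foot and no jam force yet. I continue in small steps.

Request:
arm_command([
  {"ax": 0, "ay": 0, "az": 0, "dx": -0.002, "dy": 0.025, "dz": 0, "gripper": 0},
  {"ax": 0, "ay": 0, "az": 0, "dx": -0.002, "dy": 0.025, "dz": 0, "gripper": 0},
  {"ax": 0, "ay": 0, "az": 0, "dx": -0.002, "dy": 0.025, "dz": 0, "gripper": 0},
  {"ax": 0, "ay": 0, "az": 0, "dx": 0, "dy": 0, "dz": 0, "gripper": 0},
])

```text
clock: 6.58
ee_pos: [0.6363, -0.1116, 0.0203]
orientation: [[-0.972, -0.237, -0.0], [-0.237, 0.972, 0.001], [-0.0, 0.001, -1.0]]
contact_force: [0.7, -0.7, 0.9]
gripper_width: 0.004
gripper_force: 0.0
```

```bash
python3 st.py 6
```

```text
along 55.5 side -4.4 z 20.3 mm  F along 0.07 side 0.11 z -0.23  sd [0.58 0.32 0.26] t 6.8833
```

Request:
arm_command([
  {"ax": 0, "ay": 0, "az": 0, "dx": -0.002, "dy": 0.02, "dz": 0, "gripper": 0},
  {"ax": 0, "ay": 0, "az": 0, "dx": -0.002, "dy": 0.02, "dz": 0, "gripper": 0},
  {"ax": 0, "ay": 0, "az": 0, "dx": 0, "dy": 0, "dz": 0, "gripper": 0},
])

```text
clock: 7.13
ee_pos: [0.6355, -0.106, 0.0203]
orientation: [[-0.972, -0.236, -0.0], [-0.236, 0.972, 0.0], [0.0, 0.0, -1.0]]
contact_force: [-1.0, -0.1, 0.8]
gripper_width: -0.004
gripper_force: 0.0
```

```bash
python3 st.py 8
```

```text
along 61.6 side -5.0 z 20.3 mm  F along 0.13 side 0.05 z -0.08  sd [0.32 0.56 0.27] t 7.5333
```

Request:
arm_command([
  {"ax": 0, "ay": 0, "az": 0, "dx": 0, "dy": 0.013, "dz": 0, "gripper": 0},
  {"ax": 0, "ay": 0, "az": 0, "dx": 0, "dy": 0.013, "dz": 0, "gripper": 0},
  {"ax": 0, "ay": 0, "az": 0, "dx": 0, "dy": 0, "dz": 0, "gripper": 0},
])

```text
clock: 7.78
ee_pos: [0.6346, -0.1028, 0.0203]
orientation: [[-0.972, -0.236, 0.0], [-0.236, 0.972, -0.0], [0.0, -0.0, -1.0]]
contact_force: [0.2, -0.5, -0.7]
gripper_width: -0.002
gripper_force: 0.2
```

```bash
python3 st.py 6
```

```text
along 65.6 side -5.1 z 20.3 mm  F along 0.23 side -0.40 z 0.09  sd [0.34 0.37 0.51] t 8.0833
```

Request:
arm_command([
  {"ax": 0, "ay": 0, "az": 0, "dx": 0, "dy": 0.013, "dz": 0, "gripper": 0},
  {"ax": 0, "ay": 0, "az": 0, "dx": 0, "dy": 0.013, "dz": 0, "gripper": 0},
  {"ax": 0, "ay": 0, "az": 0, "dx": 0, "dy": 0, "dz": 0, "gripper": 0},
])

```text
clock: 8.33
ee_pos: [0.6337, -0.0998, 0.0204]
orientation: [[-0.972, -0.235, 0.0], [-0.235, 0.972, -0.001], [-0.0, -0.001, -1.0]]
contact_force: [1.8, -3.1, -0.9]
gripper_width: 0.002
gripper_force: 2.3
```

```bash
python3 st.py 6
```

```text
along 69.1 side -5.0 z 20.4 mm  F along -4.51 side 0.15 z -0.79  sd [0.45 0.62 0.46] t 8.6333
```

Jammed at 4.5 N, so the gap is taken up (about 6 mm). I back off, rise, and measure the plug and the stool's shift again.

Request:
arm_command([
  {"ax": 0, "ay": 0, "az": 0, "dx": 0, "dy": -0.04, "dz": 0, "gripper": 0},
  {"ax": 0, "ay": 0, "az": 0, "dx": 0, "dy": -0.1, "dz": 0, "gripper": 0},
  {"ax": 0, "ay": 0, "az": 0, "dx": 0, "dy": 0, "dz": -0.2, "gripper": 0},
  {"ax": 0, "ay": 0, "az": 0, "dx": 0, "dy": 0, "dz": -0.2, "gripper": 0},
  {"ax": 0, "ay": 0, "az": 0, "dx": 0, "dy": 0, "dz": -0.2, "gripper": 0},
  {"ax": 0, "ay": 0, "az": 0, "dx": 0, "dy": 0, "dz": -0.2, "gripper": 0},
  {"ax": 0, "ay": 0, "az": 0, "dx": 0, "dy": 0, "dz": -0.2, "gripper": 0},
  {"ax": 0, "ay": 0, "az": 0, "dx": 0, "dy": 0, "dz": -0.2, "gripper": 0},
  {"ax": 0, "ay": 0, "az": 0, "dx": 0, "dy": 0, "dz": 0, "gripper": 0},
  {"ax": 0, "ay": 0, "az": 0, "dx": 0, "dy": 0, "dz": 0, "gripper": 0},
])

```text
clock: 9.47
ee_pos: [0.6395, -0.1208, 0.2022]
orientation: [[-0.972, -0.235, 0.003], [-0.235, 0.972, -0.0], [-0.003, -0.001, -1.0]]
contact_force: [-0.5, 0.9, -1.0]
gripper_width: 0.004
gripper_force: 0.0
```

```bash
cat > pl.py <<'E'
from h import *
import pickle,sys
s0=pickle.load(open("s0.pkl","rb"))["top"]; s=snapshot("top"); s1=snapshot("scene"); w=snapshot("wrist")
for nm,S in(("was",s0),("now",s)):
  g=S["frame"].max(2).astype(int)
  for (u,v) in [(226,199),(98,227),(110,313),(243,283)]:
    k=g[v-7:v+8,u-7:u+8]; m=k<np.median(k)*0.65; yy,xx=np.nonzero(m)
    if len(xx): print(nm,ray(S,u-7+xx.mean(),v-7+yy.mean(),.125)[:2].round(4),len(xx))
st=sense();print(np.array(st["ee_pos"]).round(4),st["clock"])
a=cv2.resize(w["frame"][100:330],(560,230)); b=cv2.resize(s1["frame"][210:310,230:340],(400,364)); c=cv2.resize(s["frame"][170:230,190:330],(400,171))
bc=np.zeros((364,800,3),np.uint8); bc[:,:400]=b; bc[:171,400:]=c
aa=np.zeros((230,800,3),np.uint8); aa[:,:560]=a
cv2.imwrite("pics/"+sys.argv[1]+".png",np.vstack([aa,bc]))
E
python3 pl.py v5
```

```text
was [0.6078 0.0355] 18
was [0.544  0.3183] 19
was [0.3588 0.2767] 22
was [ 0.422  -0.0059] 21
now [0.5429 0.3205] 18
now [0.3576 0.278 ] 25
[ 0.6382 -0.1201  0.1993] 9.6167
```

View pics/v5.png

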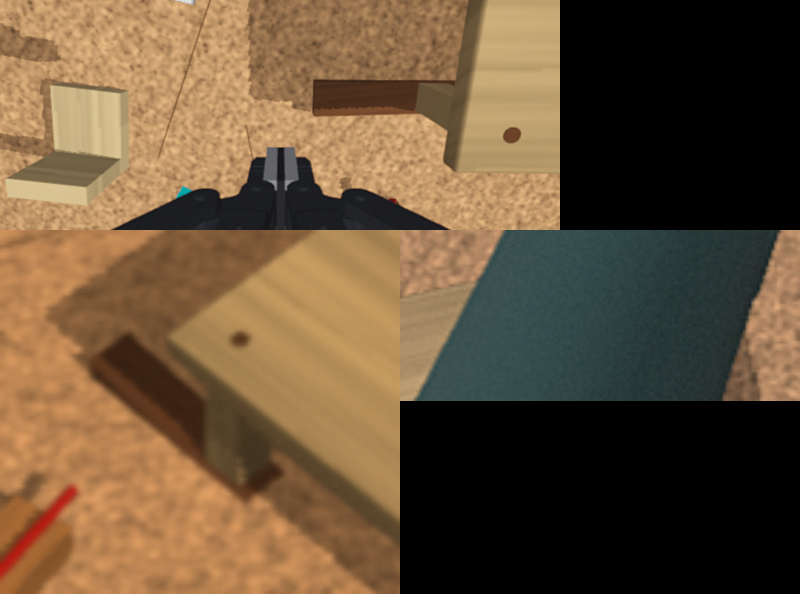

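The wedge is under the leg and the stool has moved about 2 mm or less. I go over the plug and down to just above the seat.

Request:
arm_command([
  {"ax": 0, "ay": 0, "az": 0, "dx": -0.005, "dy": 0.107, "dz": 0, "gripper": 0},
  {"ax": 0, "ay": 0, "az": 0, "dx": -0.005, "dy": 0.107, "dz": 0, "gripper": 0},
  {"ax": 0, "ay": 0, "az": 0, "dx": -0.005, "dy": 0.107, "dz": 0, "gripper": 0},
  {"ax": 0, "ay": 0, "az": 0, "dx": -0.005, "dy": 0.107, "dz": 0, "gripper": 0},
  {"ax": 0, "ay": 0, "az": 0, "dx": -0.005, "dy": 0.107, "dz": 0, "gripper": 0},
  {"ax": 0, "ay": 0, "az": 0, "dx": -0.005, "dy": 0.107, "dz": 0, "gripper": 0},
  {"ax": 0, "ay": 0, "az": 0, "dx": -0.005, "dy": 0.107, "dz": 0, "gripper": 0},
  {"ax": 0, "ay": 0, "az": 0, "dx": -0.005, "dy": 0.107, "dz": 0, "gripper": 0},
  {"ax": 0, "ay": 0, "az": 0, "dx": -0.005, "dy": 0.107, "dz": 0, "gripper": 0},
  {"ax": 0, "ay": 0, "az": 0, "dx": -0.005, "dy": 0.107, "dz": 0, "gripper": 0},
  {"ax": 0, "ay": 0, "az": 0, "dx": 0, "dy": 0, "dz": 0.1, "gripper": 0},
  {"ax": 0, "ay": 0, "az": 0, "dx": 0, "dy": 0, "dz": 0.1, "gripper": 0},
  {"ax": 0, "ay": 0, "az": 0, "dx": 0, "dy": 0, "dz": 0.1, "gripper": 0},
  {"ax": 0, "ay": 0, "az": 0, "dx": 0, "dy": 0, "dz": 0.08, "gripper": 0},
  {"ax": 0, "ay": 0, "az": 0, "dx": 0, "dy": 0, "dz": 0, "gripper": 0},
  {"ax": 0, "ay": 0, "az": 0, "dx": 0, "dy": 0, "dz": 0, "gripper": 0},
])

```text
clock: 10.95
ee_pos: [0.6078, 0.0377, 0.1426]
orientation: [[-0.972, -0.236, -0.002], [-0.236, 0.972, -0.001], [0.002, -0.0, -1.0]]
contact_force: [-0.3, -0.5, 0.0]
gripper_width: -0.004
gripper_force: 0.0
```

```bash
python3 st.py 4
```

```text
along 208.9 side -12.8 z 144.1 mm  F along 0.10 side -0.13 z 0.31  sd [0.33 0.31 0.32] t 11.15
```

Request:
arm_command([
  {"ax": 0, "ay": 0, "az": 0, "dx": 0, "dy": 0, "dz": 0.01, "gripper": 0},
  {"ax": 0, "ay": 0, "az": 0, "dx": 0, "dy": 0, "dz": 0.01, "gripper": 0},
  {"ax": 0, "ay": 0, "az": 0, "dx": 0, "dy": 0, "dz": 0.01, "gripper": 0},
  {"ax": 0, "ay": 0, "az": 0, "dx": 0, "dy": 0, "dz": 0, "gripper": 0},
])

```text
clock: 11.48
ee_pos: [0.6083, 0.038, 0.1391]
orientation: [[-0.972, -0.236, 0.0], [-0.236, 0.972, 0.0], [-0.0, -0.0, -1.0]]
contact_force: [-1.4, 0.2, 5.3]
gripper_width: -0.0
gripper_force: 2.7
```

```bash
python3 st.py 4
```

```text
along 209.0 side -12.7 z 139.1 mm  F along 0.54 side 0.89 z 4.87  sd [0.16 0.52 0.82] t 11.6833
```

Contact at exactly seat height with 4.9 N. I press more firmly and hold.

Request:
arm_command([
  {"ax": 0, "ay": 0, "az": 0, "dx": 0, "dy": 0, "dz": 0.006, "gripper": 0},
  {"ax": 0, "ay": 0, "az": 0, "dx": 0, "dy": 0, "dz": 0.004, "gripper": 0},
  {"ax": 0, "ay": 0, "az": 0, "dx": 0, "dy": 0, "dz": 0, "gripper": 0},
])

```text
clock: 11.93
ee_pos: [0.6086, 0.038, 0.1388]
orientation: [[-0.972, -0.236, 0.001], [-0.236, 0.972, 0.001], [-0.001, 0.0, -1.0]]
contact_force: [-8.5, 0.3, 24.6]
gripper_width: 0.002
gripper_force: 11.9
```

```bash
python3 st.py 12
```

```text
along 208.9 side -12.9 z 138.8 mm  F along 1.97 side 7.91 z 23.55  sd [0.44 0.41 0.38] t 12.5333
```

24 N moves it only 0.3 mm, so it no longer rocks. I release straight up and check the final state.

Request:
arm_command([
  {"ax": 0, "ay": 0, "az": 0, "dx": 0, "dy": 0, "dz": -0.01, "gripper": 0},
  {"ax": 0, "ay": 0, "az": 0, "dx": 0, "dy": 0, "dz": -0.02, "gripper": 0},
  {"ax": 0, "ay": 0, "az": 0, "dx": 0, "dy": 0, "dz": -0.1, "gripper": 0},
  {"ax": 0, "ay": 0, "az": 0, "dx": 0, "dy": 0, "dz": -0.2, "gripper": 0},
  {"ax": 0, "ay": 0, "az": 0, "dx": 0, "dy": 0, "dz": -0.2, "gripper": 0},
  {"ax": 0, "ay": 0, "az": 0, "dx": 0, "dy": -0.2, "dz": -0.1, "gripper": 0},
  {"ax": 0, "ay": 0, "az": 0, "dx": 0, "dy": -0.2, "dz": 0, "gripper": 0},
  {"ax": 0, "ay": 0, "az": 0, "dx": 0, "dy": -0.2, "dz": 0, "gripper": 0},
  {"ax": 0, "ay": 0, "az": 0, "dx": 0, "dy": -0.2, "dz": 0, "gripper": 0},
  {"ax": 0, "ay": 0, "az": 0, "dx": 0, "dy": -0.2, "dz": 0, "gripper": 0},
  {"ax": 0, "ay": 0, "az": 0, "dx": 0, "dy": -0.2, "dz": 0, "gripper": 0},
  {"ax": 0, "ay": 0, "az": 0, "dx": 0, "dy": -0.2, "dz": 0, "gripper": 0},
  {"ax": 0, "ay": 0, "az": 0, "dx": 0, "dy": 0, "dz": 0, "gripper": 0},
  {"ax": 0, "ay": 0, "az": 0, "dx": 0, "dy": 0, "dz": 0, "gripper": 0},
])

```text
clock: 13.7
ee_pos: [0.6573, -0.1682, 0.2314]
orientation: [[-0.973, -0.233, -0.001], [-0.233, 0.973, -0.001], [0.001, -0.001, -1.0]]
contact_force: [0.7, 0.6, -0.7]
gripper_width: -0.003
gripper_force: 0.0
```

```bash
python3 st.py 4 w6; python3 - <<'E'
from h import *
import pickle
S0=pickle.load(open("s0.pkl","rb"))["scene"]; s=snapshot("scene")
for n,S in(("was",S0),("now",s)):
    P=pts(S); m=(abs(P[...,2]-.125)<.012)&(P[...,0]>.34)&(P[...,0]<.62)&(P[...,1]>-.03)&(P[...,1]<.3)
    f=S["frame"].astype(int); m&=f[...,2]>100
    Q=P[m]; A=np.c_[Q[:,:2]-[.483,.156],np.ones(len(Q))]; c=np.linalg.lstsq(A,Q[:,2],rcond=None)[0]; print(n,m.sum(),c.round(4))
    g=S["frame"].max(2).astype(int)
    for (u,v) in [(295,239),(352,197),(457,267),(400,320)]:
        k=g[v-7:v+8,u-7:u+8]; q=k<np.median(k)*0.65; yy,xx=np.nonzero(q)
        if len(xx): print(ray(S,u-7+xx.mean(),v-7+yy.mean(),.125)[:2].round(4))
w=snapshot("wrist"); 
d=np.abs(s["frame"].astype(int)-S0["frame"]).max(2)
for n,(u,v) in dict(bracket=(188,198),block=(235,297),glue=(239,145),screw=(316,158)).items(): print(n,d[v-12:v+12,u-12:u+12].mean().round(1))
E
```

```text
along 0.3 side -13.0 z 231.8 mm  F along 0.61 side -0.09 z 0.17  sd [0.46 0.58 0.6 ] t 13.9
was 12919 [-0.0004  0.0008  0.1248]
[0.6066 0.0343]
[ 0.4208 -0.0074]
[0.3572 0.2758]
[0.5429 0.3172]
now 12900 [-0.0003  0.0003  0.1248]
[0.6073 0.0366]
[ 0.4218 -0.006 ]
[0.3563 0.2764]
[0.5419 0.3186]
bracket 3.0
block 2.7
glue 80.3
screw 2.9
```

View pics/w6.png

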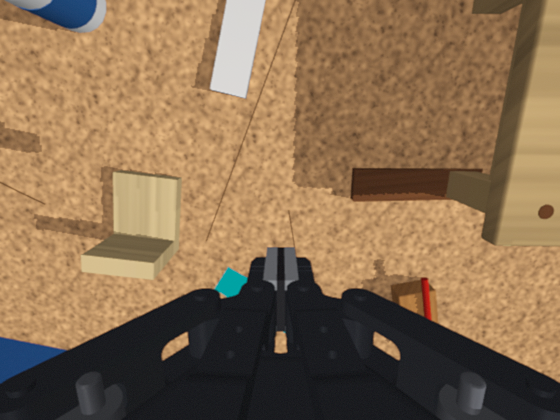

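The wedge at px (352–480,184) lies under the leg at (465,190). The stool is level and shifted about 2 mm. The other things are in place: the glue is only hidden by the arm in the scene view, and the wrist view shows it standing at the upper left. I hand in.

```bash
python3 -c "
from plant import *
print(sign_off())"
```

```text
the job is handed in; nothing more can be done
None
```

The job is handed in: the dark wedge takes up the roughly 6 mm gap under the short leg, a 24 N press for about a second moved the seat only 0.3 mm, and the stool stands level and free, about 2 mm from where it began.

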